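# Gather the mould keys in the tote's lip corner over the mould

## Robot

A 6-joint arm with a two-finger parallel gripper is mounted at the origin on the work surface. World frame = base frame: x ahead of the robot, y to its left, z up, the work surface at z = 0. Lengths are in mm, angles in rad, forces in N, time in s.
With the tool pointing down it reaches from about 350 to 875 mm from the base axis. Payload 4.2 kg.
Tool frame: the origin (TCP) lies midway between the tips of the shut fingers; the grasp point (between the pads) lies 19 mm behind it (arm.hold_point_z is the distance from the TCP to the grasp point, in mm); z points along the fingers, y is the line along which they close (so a half turn about z gives the same grasp; the last joint's range is limited). The gripper opens to 85 mm and grips with 20 to 120 N. Pads are 22 mm wide; open, the fingers measure 114 mm over their backs; the gripper's body (76 mm by 85 mm) begins 54 mm behind the grasp point. The pads swing forward as they close: fully open they stand 13 mm farther back than shut.
Start: joints at [-1.044, 0.385, 0.008, 0, -1.194, -0.259], TCP at [165.398, -602.696, 231.312] pointing down, gripper open.
Joint ranges: [-3.14, 3.14], [-1.21, 2.06], [-1.07, 1.41], [-3.16, 2.05], [-2.99, -0.16], [-3.1, 3.1]. Speed limits (rad/s): [2.79, 2.79, 3.14, 3.14, 3.14, 3.14].

## Interface

Orientations are given as a unit quaternion [x, y, z, w].
In Python, from bench import arm, vision gives the robot as it stands. The module is installed in compiled form; this text tells all that it offers.
- The arm moves only by the tool servo_tool, never from a script. Its argument "plan" is a list of rows, each a list of 7 numbers: the shift along the world's x, y, z each as a share of 300 mm, from -1 to 1, then the turn, a rotation vector about the world's x, y, z each as a share of 2 rad, from -1 to 1, then the opening, from 0 (shut) to 1 (fully open). A call has 1 to 20 rows; each row shifts and turns the commanded pose from where the row before left it; what a row does not reach is not made up. A row lasts 1/8 s, in which the tool goes at most 62.5 mm and 10.7 degrees, less where a joint would pass 70% of its speed; a pose out of reach is approached as far as the arm can. A call with a number of a shift or a turn outside -1 to 1 is refused whole. A call with a gripper value outside its range is refused whole. The fingers move at their own pace and stop on an object; the grip force is fixed at half the most. Time passes only in rows, so rows that do not move let the fingers close. It gives the time, the measured TCP pose, the force, the opening and the grip force at its end, in the units of the state.
- arm.read_state(): the state, without advancing time (a new reading comes with each control period).
- vision.get_image(name): name is "side" or "top"; returns a dict with "image" (480x640x3 uint8, red, green, blue), "z_map" (480x640 float32, mm along the optical axis (not along the pixel's ray), 0 where there is no reading), "K" (3x3 intrinsics, pixels), "world_to_cam" (4x4, takes a point from world to camera coordinates). Camera axes: x right, y down, z forward; pixel columns grow to the right and rows downward; lengths in mm; the calibration is good to about 2 mm. A picture is of the moment at which its call begins.
- arm.job_done(): hands the job in; it is judged then, once.
The state is a dict: "clock": time; "joints": joint angles; "joint_vel": joint speeds; "joint_efforts": joint torques, N m; "position": TCP position; "ee_rot": TCP orientation; "contact_force": force on the tool from outside, world axes, zero at the start; "wrist_torque": the same for the moment, N m; "gripper_width": finger opening in mm; "grasp_force": force on a finger pad.
Only numpy, scipy, OpenCV 4.12 (cv2) and the standard library are available. Lean on these libraries where they do the work, as an engineer would, in place of code of your own. Each camera call takes 0.05 s, during which the arm holds its last target. There are 200 camera calls.

## Task

Lift the small tote by its carrying bar and tip it towards its pouring lip until all four brass keys have slid together into that corner. Finish still holding it like that in the air, tilted with the lip corner lowest and everything at rest, with the end of the lip above the middle of the round plaster mould and no more than 10 cm over it, so that the keys are at hand for the mould. Spill no key, do not touch the mould or its turntable, and leave everything else where it is.

Things in the scene. Friction and masses are not known exactly. Their poses are not given: they have to be found in the camera images.
- tote: small open tote of white plastic, 180 (x) x 130 (y) mm outside, 50 mm high, walls and floor 4 mm, about 0.26 kg. Origin: centre of its underside, z up. A wooden carrying bar runs along x over its middle, on uprights at the short ends. The corner at +x +y has a flat pouring lip sticking out of the rim along the diagonal; the other three are plain. It may stand at any yaw
- handle (a point): centre of the tote's carrying bar, 100 mm above the tote's underside; the bar is 180 mm long (tote x), 12 mm thick (tote y), 20 mm high (z), its underside 40 mm above the rim. At tote coordinates (0, 0, 0.100) m. Gripped at its middle with 45 N it does not pivot in the fingers
- corner (a point): inner corner of the tote's floor under the lip, at tote coordinates (0.086, 0.061, 0.004) m
- lip (a point): outer end of the pouring lip, at rim height, at tote coordinates (0.1068, 0.0818, 0.048) m; the lip is 36 mm wide and 4 mm thick. The tote's lowest outside corner lies at tote coordinates (0.09, 0.065, 0)
- key0: one of four like brass mould keys lying loose in the tote: disc 24 mm across, 8 mm thick, with a 12 mm stud 5 mm high on top, 32 g; origin: centre of its underside. Brass slides on the tote's plastic with friction of about 0.2 (up to 0.24)
- key1: one of four like brass mould keys lying loose in the tote: disc 24 mm across, 8 mm thick, with a 12 mm stud 5 mm high on top, 32 g; origin: centre of its underside. Brass slides on the tote's plastic with friction of about 0.2 (up to 0.24)
- key2: one of four like brass mould keys lying loose in the tote: disc 24 mm across, 8 mm thick, with a 12 mm stud 5 mm high on top, 32 g; origin: centre of its underside. Brass slides on the tote's plastic with friction of about 0.2 (up to 0.24)
- key3: one of four like brass mould keys lying loose in the tote: disc 24 mm across, 8 mm thick, with a 12 mm stud 5 mm high on top, 32 g; origin: centre of its underside. Brass slides on the tote's plastic with friction of about 0.2 (up to 0.24)
- mould_top (a point): centre of the top face of the round white plaster mould (140 mm across below, 124 mm on top, 30 mm high) that sits on a fixed aluminium banding wheel (turntable, 190 mm across, its top 54 mm above the bench); the mould's top is 84 mm above the bench, z up
- wheel: that banding wheel with its mould, one fixed thing; origin: centre of its underside on the bench
- brush: bystander: flat brush, about 0.2 m long, lying along its x; leave it where it is
- tape: bystander: roll of tape lying flat, 90 mm across, 25 mm high; leave it where it is
- cup: bystander: white plastic cup, 72 mm across the mouth, 75 mm high; leave it where it is
- bottle_b: bystander: blue jar, 76 mm across, 150 mm high; leave it where it is
- bottle_y: bystander: yellow jar, 76 mm across, 150 mm high; leave it where it is
- can: bystander: white can, 64 mm across, 190 mm high; leave it where it is
- spatula: bystander: spatula lying along its x; leave it where it is
Mind the look-alikes: they are no part of the job. Leave any turquoise look-alike of the wheel alone.

How it is judged:
By the outcome, as a careful person would: the job done as asked, in the order asked, and still so for the second after the job is handed in, while the arm keeps its last pose, push and grip.
It also fails if it takes over 51 s, if anything falls off the work surface, if the arm or the gripper's body presses on something with over 40 N, if the wrist force passes 120 N, or if a joint passes its speed limit or range.

## Working session

There is one attempt and no reset: what is moved stays moved. The work goes in short steps, Python scripts to look and compute and a tool call to move; the robot and the scene stay as the last step left them, time stands still between calls to the robot, and variables do not carry over. Pictures are saved under pics/ and viewed, at most 10 in all, crops included, and the job is handed in when it is done.

Besides the shell and the picture viewer there is one more tool, called after "Emit:" by a JSON object that holds its "method" and its "body", one argument or row to a line. servo_tool: Moves the arm, as the interface text tells. Its arguments: {"type":"object","properties":{"plan":{"type":"array"}},"required":["plan"]}

```bash
mkdir -p pics; cat > h.py <<'E'
import numpy as np, cv2
from bench import arm, vision
def grab(n):
    d=vision.get_image(n); return d
def cloud(d):
    z=d["z_map"]; K=d["K"]; v,u=np.indices(z.shape)
    p=np.stack([(u-K[0,2])/K[0,0]*z,(v-K[1,2])/K[1,1]*z,z,np.ones_like(z)],-1)
    P=p@np.linalg.inv(d["world_to_cam"]).T
    P[z==0]=np.nan
    return P[...,:3]
E
python3 - <<'E'
from h import *
for n in("top","side"):
    d=grab(n); cv2.imwrite(f"pics/{n}0.png",d["image"][...,::-1]); np.savez(f"{n}0.npz",**d)
    print(d["K"],d["world_to_cam"])
print(arm.read_state())
E
```

```text
[[498.42835559   0.         323.99797023]
 [  0.         498.42835559 239.94190222]
 [  0.           0.           1.        ]] [[ 2.51886867e-02 -9.99682089e-01  1.11869386e-03  4.89394742e+01]
 [-9.95410172e-01 -2.51843674e-02 -9.23273400e-02  5.36156669e+02]
 [ 9.23261617e-02  1.21204519e-03 -9.95728081e-01  1.45608199e+03]
 [ 0.00000000e+00  0.00000000e+00  0.00000000e+00  1.00000000e+00]]
[[577.58316958   0.         320.57833798]
 [  0.         577.58316958 232.40730422]
 [  0.           0.           1.        ]] [[ 9.99862702e-01 -1.51698017e-02 -6.66745203e-03 -5.17153209e+02]
 [-1.42918301e-02 -5.85854507e-01 -8.10290220e-01  1.08979517e+02]
 [ 8.38578512e-03  8.10274258e-01 -5.85990874e-01  1.50398452e+03]
 [ 0.00000000e+00  0.00000000e+00  0.00000000e+00  1.00000000e+00]]
{'clock': 0.1, 'joints': array([-1.04439791e+00,  3.85517287e-01,  6.78797427e-03, -4.49959488e-04,
       -1.19400892e+00, -2.58609084e-01]), 'joint_vel': array([ 0.00122252, -0.00137718,  0.00315859,  0.00308679, -0.00016858,
       -0.00070757]), 'joint_efforts': array([-3.79689764e-04, -3.93319023e+01,  1.88929188e+01,  4.19795796e+00,
       -2.57525418e-03,  1.11123612e-05]), 'position': array([ 165.26802663, -602.22177899,  230.31601387]), 'ee_rot': array([-1.33412648e-01,  9.91060078e-01,  9.77101613e-04, -1.78176561e-04]), 'contact_force': array([-0.11888023, -0.11122717,  0.85205408]), 'wrist_torque': array([ 0.00067903,  0.00998569, -0.02540392]), 'grasp_force': 0.0, 'gripper_width': 85.22526953177}
```

View pics/top0.png

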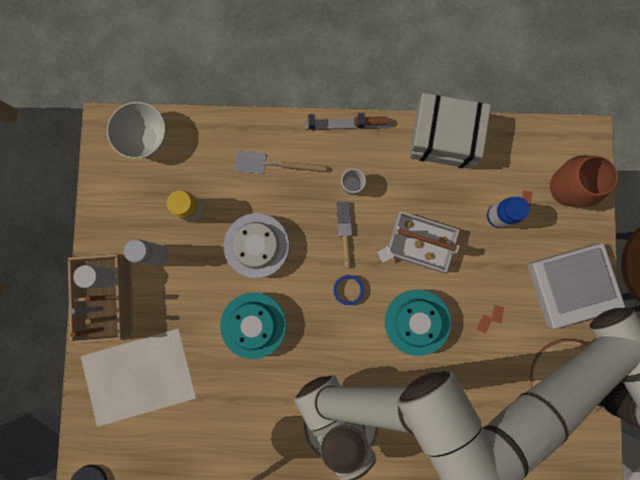

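View pics/side0.png

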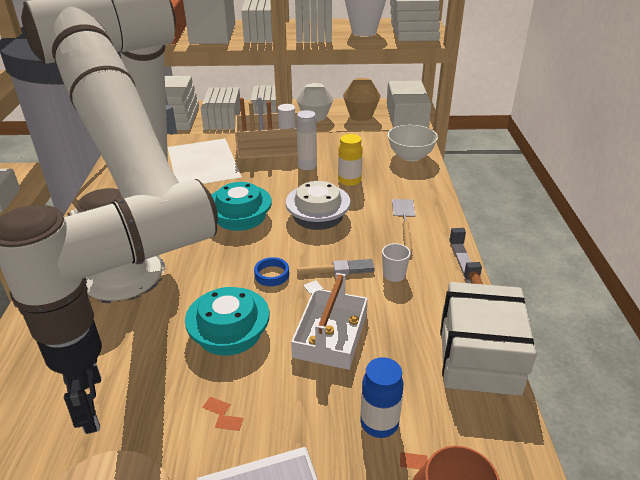

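The top view shows the tote at about (424,242) with its lip at (387,255) pointing left. The true (aluminium) wheel with the white mould is at (257,246). The turquoise ones are look-alikes. Next I measure.

```bash
python3 - <<'E'
from h import *
for n in("top","side"):
    d=dict(np.load(f"{n}0.npz")); P=cloud(d); im=d["image"]
    hsv=cv2.cvtColor(im,cv2.COLOR_RGB2HSV)
    # rough region around tote: by world coords
    R=(P[...,0]>430)&(P[...,0]<660)&(P[...,1]>-330)&(P[...,1]<-60)
    bar=R&(P[...,2]>104)&(P[...,2]<118)
    q=P[bar]; print(n,"bar",bar.sum(),np.nanmedian(q,0))
    r=cv2.minAreaRect(q[:,:2].astype(np.float32)); print(r)
    rim=R&(P[...,2]>44)&(P[...,2]<56)
    q=P[rim]; r=cv2.minAreaRect(q[:,:2].astype(np.float32)); print("rim",rim.sum(),r)
    # lip: point farthest from bar centre
    c=np.nanmedian(P[bar],0)
    dd=np.linalg.norm(q[:,:2]-c[:2],axis=1); i=np.argsort(-dd)[:8]; print(q[i].round(0),dd[i].round(0))
    M=(P[...,2]>80)&(P[...,2]<89)&(P[...,0]>400)&(P[...,0]<680)&(P[...,1]>60)&(P[...,1]<330)
    q=P[M]; print("mould",M.sum(),cv2.minEnclosingCircle(q[:,:2].astype(np.float32)),np.median(q[:,2]))
    W=(P[...,2]>46)&(P[...,2]<62)&(P[...,0]>400)&(P[...,0]<680)&(P[...,1]>60)&(P[...,1]<330)
    q=P[W]; print("wheel",W.sum(),cv2.minEnclosingCircle(q[:,:2].astype(np.float32)))
    # brass
    B=(hsv[...,0]>12)&(hsv[...,0]<28)&(hsv[...,1]>120)&R&(P[...,2]<30)
    k,l,s,ce=cv2.connectedComponentsWithStats(B.astype(np.uint8))
    for j in range(1,k):
        if s[j,4]>12: print("brass",ce[j].round(),s[j,4],np.median(P[l==j],0).round())
    for nm,(u,v) in dict(b=0,y=0).items() if 0 else []: pass
P=cloud(dict(np.load("top0.npz")))
for nm,(u,v) in dict(jar_b=(513,208),cup=(353,181),tape=(349,290),brush=(345,228),teal2=(418,322),teal1=(252,326),can=(136,250),yj=(181,204),box=(448,130)).items():
    print(nm,P[v-3:v+4,u-3:u+4].reshape(-1,3).mean(0).round())
im=cv2.imread("pics/top0.png")[200:285,370:480]; cv2.imwrite("pics/tote.png",cv2.resize(im,None,fx=7,fy=7,interpolation=cv2.INTER_CUBIC))
E
```

```text
top bar 304 [ 536.74210887 -224.24821725  110.32656792]
((536.8361206054688, -224.84616088867188), (181.01089477539062, 21.299388885498047), 73.48123168945312)
rim 447 ((528.49169921875, -208.8140869140625), (208.21266174316406, 157.25099182128906), 74.37251281738281)
[[ 501.  -93.   48.]
 [ 489.  -99.   50.]
 [ 498.  -96.   48.]
 [ 501.  -96.   52.]
 [ 492.  -99.   52.]
 [ 504.  -96.   51.]
 [ 495.  -99.   50.]
 [ 481. -105.   50.]] [136. 134. 134. 134. 133. 133. 132. 132.]
mould 1282 ((512.2748413085938, 260.4328308105469), 64.76359558105469) 84.92216438773085
wheel 1305 ((513.6778564453125, 261.171630859375), 95.07070922851562)
brass [408. 224.] 37 [ 590. -189.   13.]
brass [443. 240.] 29 [ 545. -292.   16.]
brass [418. 244.] 41 [ 531. -219.   14.]
brass [429. 256.] 33 [ 496. -251.   13.]
side bar 379 [ 534.61259255 -236.88940901  109.41816036]
((536.72998046875, -226.66259765625), (185.4050750732422, 21.282222747802734), 73.45911407470703)
rim 760 ((527.7808837890625, -210.515869140625), (212.8583221435547, 157.0533447265625), 74.1168441772461)
[[ 498.  -94.   48.]
 [ 503.  -93.   47.]
 [ 490.  -99.   50.]
 [ 493.  -99.   49.]
 [ 505.  -97.   50.]
 [ 500.  -98.   51.]
 [ 478. -106.   49.]
 [ 488. -103.   46.]] [148. 148. 144. 144. 143. 143. 143. 142.]
mould 775 ((512.379150390625, 256.8001403808594), 66.2908706665039) 84.33194594518534
wheel 886 ((512.6952514648438, 257.139892578125), 97.93182373046875)
brass [302. 313.] 54 [ 470. -145.    0.]
brass [353. 320.] 69 [ 590. -194.   12.]
brass [329. 330.] 63 [ 533. -225.   12.]
brass [291. 342.] 18 [ 445. -246.    0.]
brass [312. 340.] 44 [ 494. -255.   13.]
brass [367. 363.] 21 [ 613. -312.   -0.]
jar_b [ 624. -452.  151.]
cup [719. -21.   6.]
tape [nan nan nan]
brush [573.   1.  21.]
teal2 [ 305. -207.   86.]
teal1 [282. 258.  86.]
can [nan nan nan]
yj [612. 456. 151.]
box [ 847. -281.  122.]
```

View pics/tote.png

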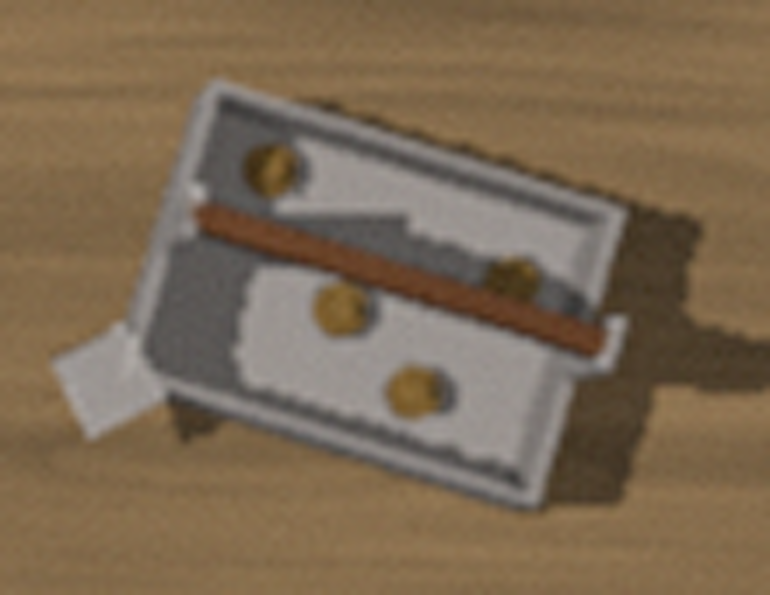

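The crop shows the lip at the lower left, at crop pixel (110,380), and four keys on the floor at crop pixels (272,170), (513,278), (343,308) and (415,390). The bar runs along yaw ≈73.5° with its centre near (537,-225), and the mould centre is near (512.5,259). I move above the tote first.

Emit:
{"method": "servo_tool", "body": {
  "plan": [
    [0.1032, 0.1047, 0, 0, 0, 0.0423, 1],
    [0.1032, 0.1047, 0, 0, 0, 0.0423, 1],
    [0.1032, 0.1047, 0, 0, 0, 0.0423, 1],
    [0.1032, 0.1047, 0, 0, 0, 0.0423, 1],
    [0.1032, 0.1047, 0, 0, 0, 0.0423, 1],
    [0.1032, 0.1047, 0, 0, 0, 0.0423, 1],
    [0.1032, 0.1047, 0, 0, 0, 0.0423, 1],
    [0.1032, 0.1047, 0, 0, 0, 0.0423, 1],
    [0.1032, 0.1047, 0, 0, 0, 0.0423, 1],
    [0.1032, 0.1047, 0, 0, 0, 0.0423, 1],
    [0.1032, 0.1047, 0, 0, 0, 0.0423, 1],
    [0.1032, 0.1047, 0, 0, 0, 0.0423, 1],
    [0, 0, 0, 0, 0, 0, 1],
    [0, 0, 0, 0, 0, 0, 1]
  ]
}}

```text
clock: 1.85
position: [536.4, -225.7, 230.7]
ee_rot: [-0.598, 0.801, 0.001, -0.0]
contact_force: [-1.1, -0.2, 0.2]
gripper_width: 85.4
grasp_force: 0.0
```

```bash
python3 - <<'E'
from h import *
from scipy.spatial.transform import Rotation as R
s=arm.read_state(); print(s["clock"],s["position"],s["joints"].round(2)); r=R.from_quat(s["ee_rot"]).as_matrix(); print(r.round(3),np.degrees(np.arctan2(r[1,1],r[0,1])),arm.hold_point_z)
# can top ray at z=190; tall jars
d=dict(np.load("top0.npz")); Ti=np.linalg.inv(d["world_to_cam"]); K=d["K"]
for nm,u,v,z in(("can",136,250,190),("holder",95,297,60)):
    ray=Ti[:3,:3]@np.linalg.inv(K)@[u,v,1]; o=Ti[:3,3]; print(nm,(o+ray*(z-o[2])/ray[2]).round())
E
```

```text
1.85 [ 536.39284193 -225.72585542  230.74353986] [-0.12  0.31 -0.1  -0.   -1.16 -0.17]
[[-0.284 -0.959 -0.001]
 [-0.959  0.284  0.   ]
 [ 0.     0.001 -1.   ]] 163.49417974232165 18.700000000000003
can [480. 556. 190.]
holder [351. 715.  60.]
```

Emit:
{"method": "servo_tool", "body": {
  "plan": [
    [0.001, 0.001, -0.05, 0, 0, 0, 1],
    [0, 0, -0.05, 0, 0, 0, 1],
    [0, 0, -0.05, 0, 0, 0, 1],
    [0, 0, -0.05, 0, 0, 0, 1],
    [0, 0, -0.05, 0, 0, 0, 1],
    [0, 0, -0.05, 0, 0, 0, 1],
    [0, 0, -0.05, 0, 0, 0, 1],
    [0, 0, -0.05, 0, 0, 0, 1],
    [0, 0, -0.05, 0, 0, 0, 1],
    [0, 0, -0.05, 0, 0, 0, 1],
    [0, 0, 0, 0, 0, 0, 1],
    [0, 0, 0, 0, 0, 0, 0],
    [0, 0, 0, 0, 0, 0, 0],
    [0, 0, 0, 0, 0, 0, 0],
    [0, 0, 0, 0, 0, 0, 0],
    [0, 0, 0, 0, 0, 0, 0],
    [0, 0, 0, 0, 0, 0, 0],
    [0, 0, 0, 0, 0, 0, 0],
    [0, 0, 0, 0, 0, 0, 0]
  ]
}}

```text
clock: 4.22
position: [537.2, -225.4, 81.7]
ee_rot: [-0.598, 0.801, -0.0, 0.0]
contact_force: [-1.8, 1.9, 5.4]
gripper_width: 11.0
grasp_force: 59.6
```

Emit:
{"method": "servo_tool", "body": {
  "plan": [
    [0, 0, 0.02, 0, 0, 0, 0],
    [0, 0, 0.04, 0, 0, 0, 0],
    [0, 0, 0.06, 0, 0, 0, 0],
    [0, 0, 0.06, 0, 0, 0, 0],
    [0, 0, 0.06, 0, 0, 0, 0],
    [0, 0, 0.06, 0, 0, 0, 0],
    [0, 0, 0.06, 0, 0, 0, 0],
    [0, 0, 0.06, 0, 0, 0, 0],
    [0, 0, 0.06, 0, 0, 0, 0],
    [0, 0, 0.06, 0, 0, 0, 0],
    [0, 0, 0.06, 0, 0, 0, 0],
    [0, 0, 0.06, 0, 0, 0, 0],
    [0, 0, 0.04, 0, 0, 0, 0],
    [0, 0, 0.02, 0, 0, 0, 0],
    [0, 0, 0, 0, 0, 0, 0],
    [0, 0, 0, 0, 0, 0, 0]
  ]
}}

```text
clock: 6.22
position: [536.9, -225.3, 296.4]
ee_rot: [-0.598, 0.801, 0.001, -0.0]
contact_force: [-0.5, 0.0, -3.5]
gripper_width: 11.0
grasp_force: 58.5
```

```bash
python3 - <<'E'
from h import *
d=grab("side"); cv2.imwrite("pics/side1.png",d["image"][...,::-1])
print(arm.read_state()["wrist_torque"],arm.read_state()["joints"].round(2))
E
```

```text
[ 0.04251166 -0.0007689   0.02335182] [-0.12  0.27  0.01 -0.   -1.31 -0.17]
```

View pics/side1.png

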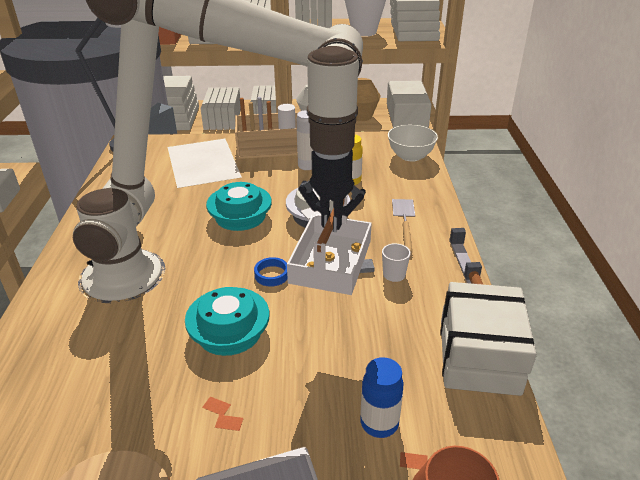

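The side view shows the tote hanging level in the gripper at about (330,255) with the keys on its floor. Next I carry it to beside the mould with the lip turned towards −x.

Emit:
{"method": "servo_tool", "body": {
  "plan": [
    [0.0046, 0.0425, 0, 0, 0, 0.0141, 0],
    [0.0093, 0.0849, 0, 0, 0, 0.0283, 0],
    [0.0093, 0.0849, 0, 0, 0, 0.0283, 0],
    [0.0093, 0.0849, 0, 0, 0, 0.0283, 0],
    [0.0093, 0.0849, 0, 0, 0, 0.0283, 0],
    [0.0093, 0.0849, 0, 0, 0, 0.0283, 0],
    [0.0093, 0.0849, 0, 0, 0, 0.0283, 0],
    [0.0093, 0.0849, 0, 0, 0, 0.0283, 0],
    [0.0093, 0.0849, 0, 0, 0, 0.0283, 0],
    [0.0093, 0.0849, 0, 0, 0, 0.0283, 0],
    [0.0093, 0.0849, 0, 0, 0, 0.0283, 0],
    [0.0093, 0.0849, 0, 0, 0, 0.0283, 0],
    [0.0093, 0.0849, 0, 0, 0, 0.0283, 0],
    [0.0093, 0.0849, 0, 0, 0, 0.0283, 0],
    [0.0093, 0.0849, 0, 0, 0, 0.0283, 0],
    [0.0093, 0.0849, 0, 0, 0, 0.0283, 0],
    [0.0093, 0.0849, 0, 0, 0, 0.0283, 0],
    [0.0093, 0.0849, 0, 0, 0, 0.0283, 0],
    [0.0093, 0.0849, 0, 0, 0, 0.0283, 0],
    [0.0046, 0.0425, 0, 0, 0, 0.0141, 0]
  ]
}}

```text
clock: 8.78
position: [590.3, 260.4, 296.9]
ee_rot: [0.925, -0.38, -0.0, 0.0]
contact_force: [-0.1, -0.3, -3.7]
gripper_width: 11.0
grasp_force: 58.5
```

```bash
cat >> h.py <<'E'
from scipy.spatial.transform import Rotation as R
def lip():
    s=arm.read_state(); r=R.from_quat(s["ee_rot"]).as_matrix(); H=s["position"]+18.7*r[:,2]*-1
    # tote x=-tool x, y=tool y, z=-tool z (grasped at the bar's centre)
    T=np.stack([-r[:,0],r[:,1],-r[:,2]],1)
    f=lambda p:H+T@(np.array(p)-[0,0,100.])
    d=T@[1,1,0]/2**.5
    print("clock",s["clock"],"lip",f([106.8,81.8,48]).round(1),"low",f([90,65,0]).round(1),"tilt",np.degrees(np.arccos(T[2,2])).round(1),"dir of lip",np.degrees(np.arctan2(d[1],d[0])).round(1),"xdown",T[2,:2].round(3),"TCP",s["position"].round(1),"j",s["joints"].round(2))
E
python3 -c "
from h import *
lip()"
```

```text
clock 8.775 lip [456.8 277.3 263.6] low [480.6 277.5 215.6] tilt 0.0 dir of lip -179.7 xdown [0. 0.] TCP [590.3 260.4 296.9] j [ 0.67  0.39  0.17 -0.   -1.36  0.12]
```

Emit:
{"method": "servo_tool", "body": {
  "plan": [
    [0, 0, 0, 0, 0, 0, 0],
    [0.002, -0.0035, 0, 0, -0.0175, 0, 0],
    [0.002, -0.0035, 0, 0, -0.0175, 0, 0],
    [0.002, -0.0035, 0, 0, -0.0175, 0, 0],
    [0.002, -0.0035, 0, 0, -0.0175, 0, 0],
    [0.002, -0.0035, 0, 0, -0.0175, 0, 0],
    [0.002, -0.0035, 0, 0, -0.0175, 0, 0],
    [0.002, -0.0035, 0, 0, -0.0175, 0, 0],
    [0.002, -0.0035, 0, 0, -0.0175, 0, 0],
    [0.002, -0.0035, 0, 0, -0.0175, 0, 0],
    [0.002, -0.0035, 0, 0, -0.0175, 0, 0],
    [0.002, -0.0035, 0, 0, -0.0175, 0, 0],
    [0.002, -0.0035, 0, 0, -0.0175, 0, 0],
    [0.002, -0.0035, 0, 0, -0.0175, 0, 0],
    [0.002, -0.0035, 0, 0, -0.0175, 0, 0],
    [0.002, -0.0035, 0, 0, -0.0175, 0, 0],
    [0.002, -0.0035, 0, 0, -0.0175, 0, 0],
    [0.002, -0.0035, 0, 0, -0.0175, 0, 0],
    [0.002, -0.0035, 0, 0, -0.0175, 0, 0],
    [0, 0, 0, 0, 0, 0, 0]
  ]
}}

```text
clock: 11.28
position: [600.3, 237.4, 296.7]
ee_rot: [0.879, -0.364, 0.286, -0.117]
contact_force: [0.6, -0.2, -2.7]
gripper_width: 11.0
grasp_force: 58.7
```

```bash
python3 - <<'E'
from h import *
lip(); o=[]
for n,(a,b,c,e) in dict(side=(110,300,240,430),top=(140,320,170,350)).items():
    d=grab(n); o.append(cv2.resize(d["image"][a:b,c:e,::-1],(400,400 if n=="side" else 400),interpolation=cv2.INTER_CUBIC))
cv2.imwrite("pics/tilt1.png",np.hstack(o))
E
```

```text
clock 11.275 lip [512.  254.7 191.3] low [559.5 254.7 166.4] tilt 36.0 dir of lip -179.9 xdown [-0.418 -0.414] TCP [600.3 237.4 296.7] j [ 0.72  0.14 -0.58  0.88 -0.53 -0.64]
```

View pics/tilt1.png

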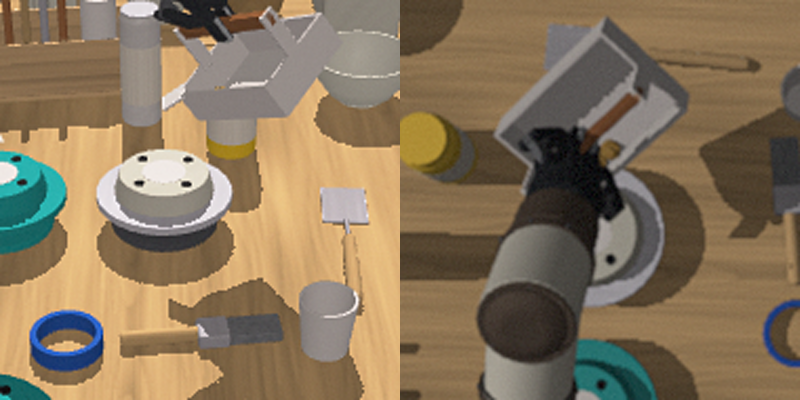

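The left half (side view) shows the tote tilted, but its wall hides the corner. The right half (top view) shows one key at (608,150), and the gripper covers the rest. I measure the brass I can see in tote coordinates.

```bash
cat >> h.py <<'E'
def brass(n):
    s=arm.read_state(); r=R.from_quat(s["ee_rot"]).as_matrix(); H=s["position"]-18.7*r[:,2]
    T=np.stack([-r[:,0],r[:,1],-r[:,2]],1)
    d=grab(n); Q=(cloud(d)-H)@T+[0,0,100]; h=cv2.cvtColor(d["image"],cv2.COLOR_RGB2HSV)
    B=(h[...,0]>12)&(h[...,0]<28)&(h[...,1]>110)&(abs(Q[...,0])<92)&(abs(Q[...,1])<67)&(Q[...,2]>0)&(Q[...,2]<60)
    k,l,st,ce=cv2.connectedComponentsWithStats(B.astype(np.uint8))
    for j in range(1,k):
        if st[j,4]>5: print(n,ce[j].round(),st[j,4],"tote med",np.median(Q[l==j],0).round(),"min",Q[l==j].min(0).round(),"max",Q[l==j].max(0).round())
    return d
E
python3 -c "
from h import *
brass('top');brass('side')"
```

```text
top [263. 208.] 71 tote med [25. 48. 13.] min [15. 37.  2.] max [46. 60. 20.]
```

One key sits at tote (25,48), queued along the +y wall. I yaw the tilted tote 60° so the side camera can see into the corner.

Emit:
{"method": "servo_tool", "body": {
  "plan": [
    [0, 0, 0, 0, 0, 0.035, 0],
    [0, 0, 0, 0, 0, 0.035, 0],
    [0, 0, 0, 0, 0, 0.035, 0],
    [0, 0, 0, 0, 0, 0.035, 0],
    [0, 0, 0, 0, 0, 0.035, 0],
    [0, 0, 0, 0, 0, 0.035, 0],
    [0, 0, 0, 0, 0, 0.035, 0],
    [0, 0, 0, 0, 0, 0.035, 0],
    [0, 0, 0, 0, 0, 0.035, 0],
    [0, 0, 0, 0, 0, 0.035, 0],
    [0, 0, 0, 0, 0, 0.035, 0],
    [0, 0, 0, 0, 0, 0.035, 0],
    [0, 0, 0, 0, 0, 0.035, 0],
    [0, 0, 0, 0, 0, 0.035, 0],
    [0, 0, 0, 0, 0, 0.035, 0],
    [0, 0, 0, 0, 0, 0, 0],
    [0, 0, 0, 0, 0, 0, 0]
  ]
}}

```text
clock: 13.6
position: [600.8, 239.7, 297.1]
ee_rot: [0.942, 0.126, 0.188, -0.246]
contact_force: [0.0, 0.4, -2.2]
gripper_width: 11.0
grasp_force: 58.7
```

```bash
python3 - <<'E'
from h import *
lip(); brass("top"); d=brass("side")
cv2.imwrite("pics/tilt2.png",cv2.resize(d["image"][80:200,260:420,::-1],(800,600),interpolation=cv2.INTER_CUBIC))
E
```

```text
clock 13.6 lip [541.8 171.8 191.7] low [565.4 213.  166.9] tilt 36.1 dir of lip -119.7 xdown [-0.417 -0.416] TCP [600.8 239.7 297.1] j [ 0.45  0.2  -0.06 -0.47 -0.83  1.62]
side [336. 158.] 43 tote med [72. 27. 14.] min [63. 15.  6.] max [83. 35. 22.]
```

View pics/tilt2.png

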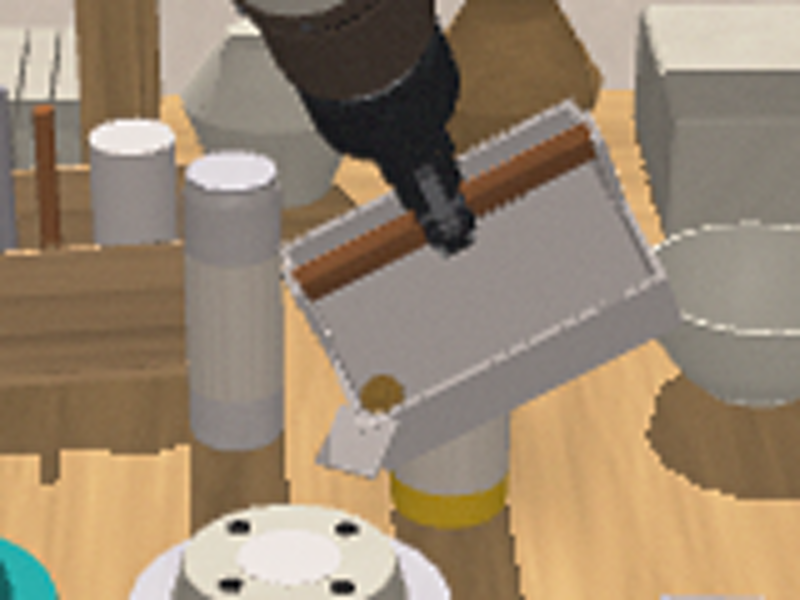

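The crop shows one key in the corner by the lip at (382,393), which is tote (72,27). The +y wall hides the others. I tilt a bit more and face the lip towards the camera to see them all.

Emit:
{"method": "servo_tool", "body": {
  "plan": [
    [0, 0, 0, 0, 0, 0.044, 0],
    [0, 0, 0, 0, 0, 0.044, 0],
    [0, 0, 0, 0, 0, 0.044, 0],
    [0, 0, 0, 0, 0, 0.044, 0],
    [0, 0, 0, 0, 0, 0.044, 0],
    [0, 0, 0, 0.0175, -0.0014, 0, 0],
    [0, 0, 0, 0.0175, -0.0014, 0, 0],
    [0, 0, 0, 0.0175, -0.0014, 0, 0],
    [0, 0, 0, 0.0175, -0.0014, 0, 0],
    [0, 0, 0, 0.0175, -0.0014, 0, 0],
    [0, 0, 0, 0, 0, 0, 0],
    [0, 0, 0, 0, 0, 0, 0]
  ]
}}

```text
clock: 15.2
position: [601.1, 239.6, 297.5]
ee_rot: [0.863, 0.319, 0.165, -0.355]
contact_force: [-0.3, 0.8, -3.0]
gripper_width: 11.0
grasp_force: 58.9
```

```bash
python3 - <<'E'
from h import *
lip(); brass("top"); d=brass("side")
cv2.imwrite("pics/tilt3.png",cv2.resize(d["image"][90:210,260:420,::-1],(800,600),interpolation=cv2.INTER_CUBIC))
E
```

```text
clock 15.2 lip [578.3 172.8 178.3] low [582.4 223.7 162.1] tilt 46.1 dir of lip -94.4 xdown [-0.511 -0.508] TCP [601.1 239.6 297.5] j [ 0.23  0.33  0.14 -0.82 -1.22  2.28]
top [254. 210.] 6 tote med [49. 37. 11.] min [44. 36.  7.] max [56. 41. 12.]
top [255. 219.] 58 tote med [71. 23. 13.] min [62. 11.  6.] max [82. 39. 19.]
side [346. 157.] 136 tote med [56. 43. 13.] min [14. 15.  4.] max [77. 53. 21.]
```

View pics/tilt3.png

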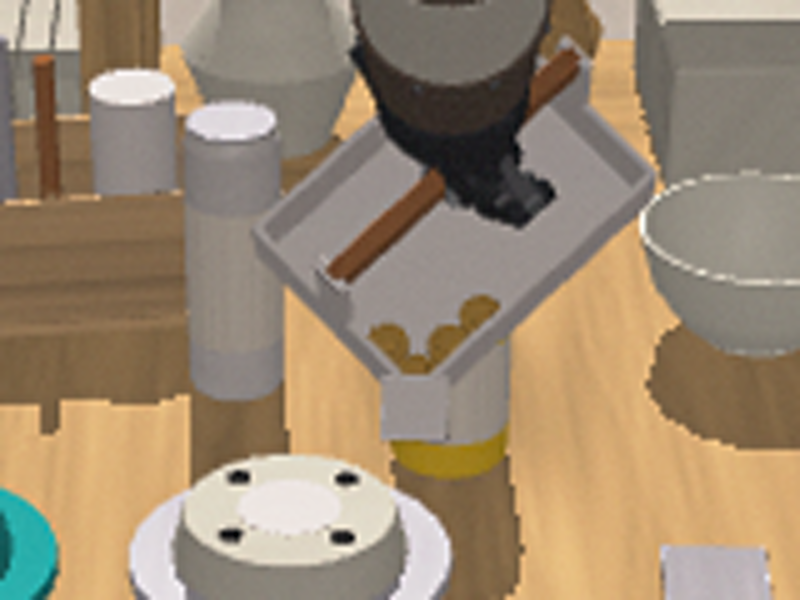

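The crop shows all four keys touching in the lip corner, at (387,340), (412,363), (445,342) and (480,312). Next I bring the lip over the mould.

Emit:
{"method": "servo_tool", "body": {
  "plan": [
    [-0.0092, 0.012, -0.004, 0, 0, 0, 0],
    [-0.0183, 0.0239, -0.0081, 0, 0, 0, 0],
    [-0.0183, 0.0239, -0.0081, 0, 0, 0, 0],
    [-0.0183, 0.0239, -0.0081, 0, 0, 0, 0],
    [-0.0183, 0.0239, -0.0081, 0, 0, 0, 0],
    [-0.0183, 0.0239, -0.0081, 0, 0, 0, 0],
    [-0.0183, 0.0239, -0.0081, 0, 0, 0, 0],
    [-0.0183, 0.0239, -0.0081, 0, 0, 0, 0],
    [-0.0183, 0.0239, -0.0081, 0, 0, 0, 0],
    [-0.0183, 0.0239, -0.0081, 0, 0, 0, 0],
    [-0.0183, 0.0239, -0.0081, 0, 0, 0, 0],
    [-0.0183, 0.0239, -0.0081, 0, 0, 0, 0],
    [-0.0092, 0.012, -0.004, 0, 0, 0, 0],
    [0, 0, 0, 0, 0, 0, 0],
    [0, 0, 0, 0, 0, 0, 0],
    [0, 0, 0, 0, 0, 0, 0],
    [0, 0, 0, 0, 0, 0, 0]
  ]
}}

```text
clock: 17.42
position: [535.3, 325.5, 268.2]
ee_rot: [0.863, 0.318, 0.165, -0.356]
contact_force: [-1.2, -0.5, -3.6]
gripper_width: 10.7
grasp_force: 58.7
```

```bash
python3 - <<'E'
from h import *
lip(); d=brass("side"); P=cloud(d)
# measured lip: points near predicted lip end
M=(P[...,2]>135)&(P[...,2]<175)&(abs(P[...,0]-512)<30)&(P[...,1]>235)&(P[...,1]<285)
q=P[M]; o=np.argsort(q[:,1])[:40]; print(len(q),"lip end rows",q[o].mean(0).round(1),"x range",q[o,0].min().round(),q[o,0].max().round(),"ymin",q[:,1].min().round())
cv2.imwrite("pics/fin.png",cv2.resize(d["image"][50:290,180:500,::-1],(800,600),interpolation=cv2.INTER_CUBIC))
E
```

```text
clock 17.425 lip [512.4 258.7 148.9] low [516.5 309.6 132.8] tilt 46.2 dir of lip -94.5 xdown [-0.511 -0.509] TCP [535.3 325.5 268.2] j [ 0.41  0.26 -0.02 -0.84 -1.02  2.22]
side [321. 152.] 108 tote med [58. 42. 12.] min [15. 14.  3.] max [78. 52. 22.]
140 lip end rows [512.8 261.5 155.7] x range 495.0 529.0 ymin 255.0
```

View pics/fin.png

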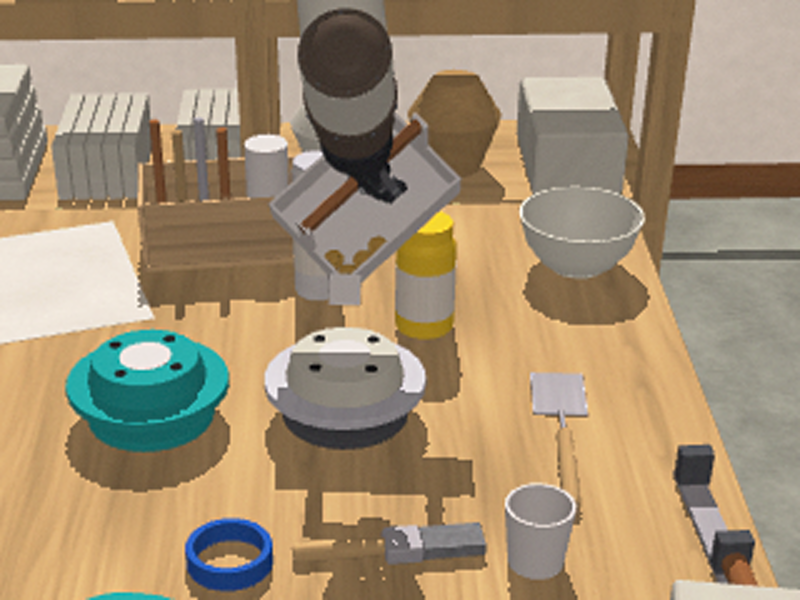

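The picture shows the tote tilted with the lip at (345,290) above the mould at (345,365) and all four keys in the corner. The measured lip end (about 513,259, 65 mm over the mould) agrees with the prediction. I hand in.

```bash
python3 -c "
from h import *
print(abs(arm.read_state()['joint_vel']).max()); print(arm.job_done())"
```

```text
0.0018320719088347063
the job is handed in; nothing more can be done
None
```

Job handed in: the tote is held still, tilted about 46° with its lip end about 65 mm above the middle of the mould; all four keys are in the lip corner, three in a row along one wall (the farthest about 61 mm from the corner) and one on the other wall.

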